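# Set the hose-length stop and hold its flip stop balanced

### The arm

A 6-joint arm with a two-finger parallel gripper is mounted at the origin on the work surface. World frame = base frame: x ahead of the robot, y to its left, z up, the work surface at z = 0. Lengths are in m, angles in rad, forces in N, time in s.
With the tool pointing down it reaches from about 0.35 to 0.925 m from the base axis. Payload 6.4 kg.
Tool frame: the origin (TCP) lies between the finger pads, 19 mm behind the fingertips; this is the grasp point; z points along the fingers, y is the direction in which the jaws open and shut (so a half turn about z gives the same grasp; the last joint's range is limited). The gripper opens to 94 mm and grips with 3 to 60 N. Pads are 16 mm wide; open, the fingers measure 119 mm over their backs; the gripper's body (75 mm by 177 mm) begins 78 mm behind the grasp point.
Start: joints at [-1.519, 0.245, 1.558, -0, 1.339, -0.174], TCP at [0.146, -0.634, 0.224] pointing down, gripper open.
Joint ranges: [-3.13, 3.13], [-1.02, 2.26], [0.13, 2.54], [-0.95, 4.09], [0.21, 2.88], [-2.74, 2.74]. Speed limits (rad/s): [2.57, 2.57, 3.14, 3.14, 3.14, 3.14].

### API

Orientations are given as [roll, pitch, yaw] about the fixed x, y, z axes, in that order (R = Rz(yaw) Ry(pitch) Rx(roll)).
In Python, from plant import manip gives the robot as it stands. Calls block until the motion is done:
- manip.move_to(position, orientation): joint-space move of the TCP to a pose.
- manip.line_to(position, rotation=None, vel=0.15): straight line of the TCP; rotation=None keeps the orientation; vel is the mean speed in m/s.
- manip.goto_joints(angles): joint-space move.
- manip.grip(opening, squeeze=None): finger opening in m; squeeze is the grip in N (None keeps the last); returns when the fingers have stopped.
- manip.dwell(seconds).
- manip.inverse_kinematics(position, orientation): joint angles nearest the present ones, or None.
- manip.state(): the state.
- manip.read_camera(name): name is "side" or "top"; returns (picture, depth): 384x512x3 uint8, blue, green, red; 384x512 float32, m along the optical axis (not along the pixel's ray), 0 where there is no reading.
- manip.camera_params(name): a dict with "vertical_fov" (degrees; the focal length in pixels is half the picture's height over the tangent of half this angle, whatever the lens; pixels are square), "cx", "cy" (the principal point, pixels), "position" and "orientation" of the camera in the world. Camera axes: x right, y down, z forward; pixel columns grow to the right and rows downward; lengths in m; the calibration is good to about 2 mm. A picture is of the moment at which its call begins. camera_params takes no time and is no camera call.
A pose or a line that the arm cannot do raises manip.PlanningError and nothing moves.
- manip.job_done(): hands the job in, once; it reports no verdict.
The state is a dict: "t": time; "q": joint angles; "joint_velocities": joint speeds; "joint_torque": joint torques, N m; "ee_pos": TCP position; "eef_rot": TCP orientation; "force": force on the tool from outside, world axes, zero at the start; "ft_torque": the same for the moment, N m; "opening": finger opening in m.
Only numpy, scipy, OpenCV 4.12 (cv2) and the standard library are available. Lean on these libraries where they do the work, as an engineer would, in place of code of your own. Each camera call takes 0.05 s, during which the arm holds its last target. There are 200 camera calls.

### The job

Set the hose-length stop: swing the red clamp lever out to free the blue carriage, slide the carriage until its red pointer lines up with the yellow marker clip (not the green one), and swing the lever fully back to lock it there. Then grip the yellow flip stop by its steel cross bar, swing it gently up until it stands straight upright, balanced over its hinge, and finish still holding it there by the bar so I can feed the hose past, never letting it drop or go over backwards. Leave the other things on the bench alone.

Things in the scene. Friction and masses are not known exactly. Their poses are not given: they have to be found in the camera images.
- rail: Fixed length-stop rail on the bench: aluminium bar 44 wide (x) x 500 long (y), top at 50 above the bench, on a steel base plate 145 x 500 x 12. Origin on the bench under the middle of the bar; its y axis runs along the rail, its x axis points across it, away from the robot. Stands level, turned by up to 0.2 rad.
- carriage (a joint): Position of the blue carriage along the rail, m; grows along the rail's +y, 0 at mid-rail, travel -0.135 to 0.135. Carriage 90 (x) x 180 (y), flat top at 69 above the bench. Unlocked it slides with 6 N of friction, plus a drag of 8 N per m/s; locked (lever below 0.2) it stands against 25 N or more.
- grip (a point): Point on the black grip block fixed on the carriage for sliding it: block 30 (rail x) x 16 (rail y), upright, from 69 to 109 above the bench; this point is on its vertical centre line, 95 above the bench. Room for fingers on its two sides facing rail x (pinch it along rail x).
- pointer (a point): Tip of the small red pointer, 8 wide, that sticks out of the carriage's far side (rail +x), 63 above the bench.
- mark_yellow: Fixed yellow marker clip on the far edge of the rail's base plate: fin 6 wide (along the rail), 60 tall, on a foot 20 x 30 x 10; origin at its underside centre, y axis along the rail like the rail's. It is 70 to 120 mm from mid-rail, on either side. The pointer tip must come to the same place along the rail (within 5 mm of the fin's middle), a few mm short of it across the rail.
- mark_green: The same clip in green, on the other side of mid-rail: not the one wanted.
- lever (a joint): Angle of the red clamp lever, rad, range 0 to 1.5. At 0 (locked) its arm points along the rail's -y; it opens clockwise seen from above, at 1.5 (free) its arm points across the rail to -x, towards the robot. Clamping force grows from none above about 0.6 to full at 0. It stays where left; turning it takes about 2 N at the knob, so a light grip (4 N) does it without dragging the carriage along.
- lever_pivot (a point): On the lever's upright turning axis, at the height of point lever_knob (114 above the bench).
- lever_knob (a point): On the lever's upright round red knob, 16 diameter, 65 from the turning axis; the knob stands from 88 to 128 above the bench, this point is 114 above the bench on its centre line. Grip it between the fingers from above; being round it can turn in the grip.
- flip (a joint): Angle of the flip stop, rad, range 0 to 2.8. 0: lying level, pointing across the rail to -x, towards the robot (it rests there at the start). It rises as the angle grows; at 1.571 it stands straight up with its weight exactly over the hinge, the balance point; beyond it falls over backwards. No spring and almost no friction: let go anywhere else, it falls. About 0.3 to 0.55 kg.
- flip_hinge (a point): Middle of the flip stop's hinge axis, which runs along the rail's y, 94 above the bench.
- flip_bar (a point): Middle of the flip stop's steel cross bar: round, 12 diameter, along the rail's y, 125 from the hinge axis, between two yellow side arms that leave 44 mm clear between them; behind the bar, towards the hinge, there is an open window 56 mm deep, then a yellow plate. Being round, the bar can turn between the fingers.
- can: Bystander: black and yellow spray can, 64 diameter, 190 tall, origin at its underside.
- bottle: Bystander: green bottle with red cap, 72 diameter, 220 tall, origin at its underside.
- carton: Bystander: cardboard carton 110 x 80 x 60, origin at its underside.
- coupling: Bystander: steel hose coupling, 42 diameter, 70 tall, standing, origin at its underside.
- seal: Bystander: black seal ring, 64 outside diameter, 8 high, lying, origin at its underside.
- wrench: Bystander: wrench 160 long, lying on the bench.
- jar: Bystander: clear jar with blue cap, 60 diameter, 70 tall, origin at its underside.

How it is judged:
By the outcome, as a careful person would: the job done as asked, in the order asked, and still so for the second after the job is handed in, while the arm keeps its last pose, push and grip.
It also fails if it takes over 70 s, if anything falls off the work surface, if the arm or the gripper's body presses on something with over 40 N, if the wrist force passes 120 N, or if a joint passes its speed limit or range.

## Working session

There is one attempt and no reset: what is moved stays moved. The work goes in short steps, each a Python script; the robot and the scene stay as the last script left them, time stands still between calls to the robot, and variables do not carry over. Pictures are saved under pics/ and viewed, about 8 in all and at most 12, crops included, and the job is handed in when it is done.

```bash
mkdir -p pics; ls; python3 - <<'E'
from plant import manip
import cv2,numpy as np
for n in("top","side"):
    p,d=manip.read_camera(n); np.savez(f"pics/{n}0.npz",p=p,d=d); cv2.imwrite(f"pics/{n}0.png",cv2.resize(p,(800,600)))
    print(n,manip.camera_params(n))
print(manip.state())
E
```

```text
pics
top {'vertical_fov': 57.24259093753076, 'cx': 260.95406233369727, 'cy': 195.0455290151677, 'position': array([ 0.30771972, -0.00412122,  1.28869351]), 'orientation': array([-2.93384026, -0.00325419, -1.5420837 ])}
side {'vertical_fov': 56.558831676166875, 'cx': 257.37952198143705, 'cy': 188.07788479914524, 'position': array([ 0.26901629, -0.83828658,  0.57617182]), 'orientation': array([-2.05507644,  0.0122257 , -0.32604919])}
{'t': 0.1, 'q': array([-1.51911859e+00,  2.45747382e-01,  1.55884934e+00, -1.99784705e-05,
        1.33866361e+00, -1.74117713e-01]), 'joint_velocities': array([ 1.00004153e-04,  2.47632811e-04, -2.83308765e-03,  8.50141142e-04,
       -9.75148237e-06, -8.53247327e-05]), 'joint_torque': array([-4.13693715e-04, -4.16914165e+01, -3.15525484e+01,  6.86054933e-02,
        3.09893803e-02, -5.15575618e-05]), 'ee_pos': array([ 0.14548719, -0.63301148,  0.22327649]), 'eef_rot': array([-3.13994683e+00, -2.69765947e-04,  2.25799841e-01]), 'force': array([-0.37403904, -0.27620348,  0.3056476 ]), 'ft_torque': array([ 0.04121291, -0.00249349, -0.01010021]), 'opening': 0.0941795405312657}
```

View pics/top0.png

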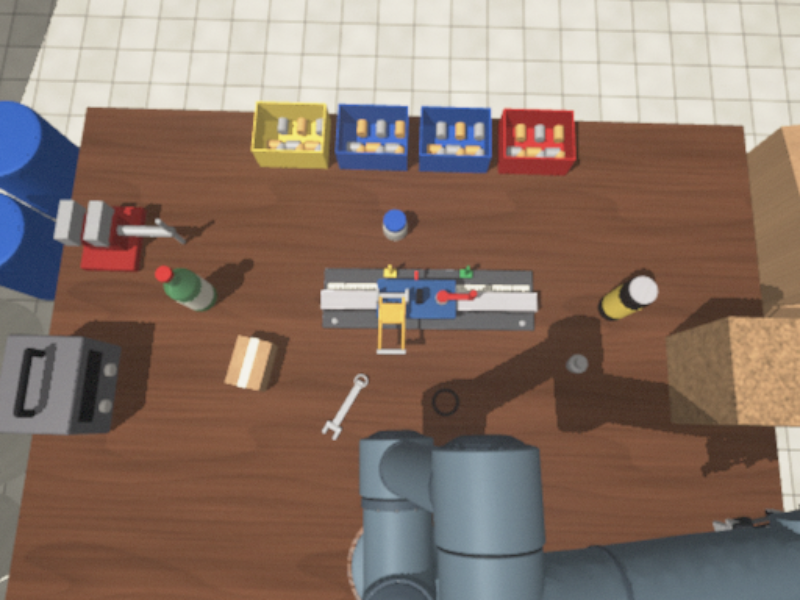

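View pics/side0.png

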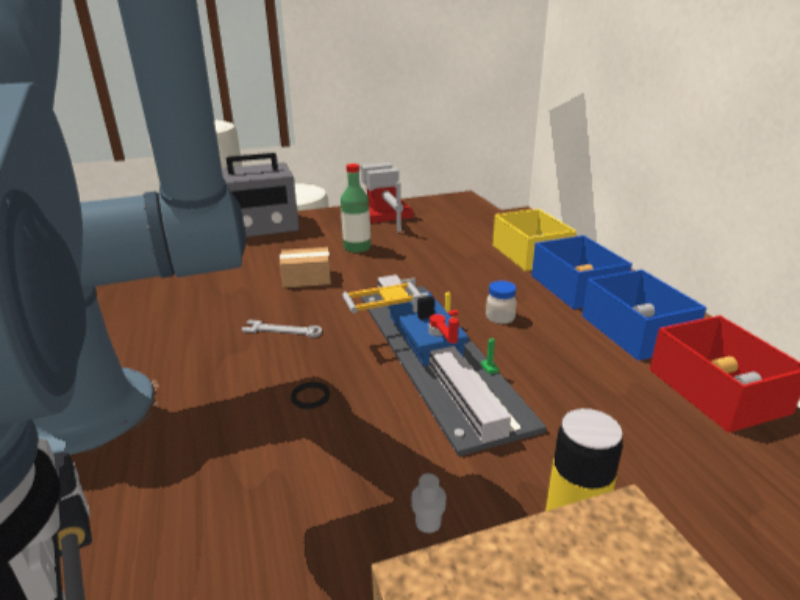

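The top view shows the rail in the middle of the picture. The yellow clip is at about (390,271), the green one at (467,271) and the lever knob at (472,295). The flip bar is at (391,351). Next I'll enlarge the rail.

```bash
cat > h.py <<'E'
import numpy as np,cv2
from scipy.spatial.transform import Rotation as R
from plant import manip
def cam(n):
    c=manip.camera_params(n); f=192/np.tan(np.radians(c["vertical_fov"])/2)
    return c,f,R.from_euler("xyz",c["orientation"]).as_matrix()
def at_z(n,u,v,z):            # pixel -> world at known height
    c,f,M=cam(n); r=M@[(u-c["cx"])/f,(v-c["cy"])/f,1]; return c["position"]+r*(z-c["position"][2])/r[2]
def at_d(n,u,v,d):
    c,f,M=cam(n); return c["position"]+M@(np.array([(u-c["cx"])/f,(v-c["cy"])/f,1])*d)
def proj(n,P):
    c,f,M=cam(n); p=M.T@(np.asarray(P)-c["position"]); return np.array([c["cx"]+f*p[0]/p[2],c["cy"]+f*p[1]/p[2]])
def crop(n,u0,v0,w,h,s,name):
    p,d=manip.read_camera(n); cv2.imwrite(f"pics/{name}.png",cv2.resize(p[v0:v0+h,u0:u0+w],None,fx=s,fy=s,interpolation=cv2.INTER_CUBIC)); return p,d
E
python3 - <<'E'
from h import *
for n,(u,v,w,h,s) in dict(top=(200,165,150,66,5.33),side=(210,165,150,130,4.6)).items():
    p=np.load(f"pics/{n}0.npz")["p"]; cv2.imwrite(f"pics/{n}0c.png",cv2.resize(p[v:v+h,u:u+w],None,fx=s,fy=s,interpolation=cv2.INTER_CUBIC))
d=np.load("pics/top0.npz")
# blobs by colour, back-projected by depth
hsv=cv2.cvtColor(d["p"],cv2.COLOR_BGR2HSV)
pts={}
v,u=np.mgrid[165:231,200:350]; D=d["d"][165:231,200:350]; H=hsv[165:231,200:350]
c,f,M=cam("top"); W=np.stack([(u-c["cx"])/f*D,(v-c["cy"])/f*D,D],-1)@M.T+c["position"]
for nm,m in dict(red=((H[...,0]<8)|(H[...,0]>172))&(H[...,1]>170)&(H[...,2]>90),grn=(abs(H[...,0]-65)<15)&(H[...,1]>120),blue=(abs(H[...,0]-110)<12)&(H[...,1]>130),plate=(H[...,1]<90)&(H[...,2]<110)&(W[...,2]<.03),bar=(H[...,1]<60)&(H[...,2]>140)&(abs(W[...,2]-.05)<.01)).items():
    P=W[m]; uv=np.c_[u[m],v[m]]; print(nm,len(P),P.mean(0).round(4),np.ptp(P,0).round(3),uv.min(0),uv.max(0)); 
    if nm in("plate","bar","blue"): print(cv2.minAreaRect((P[:,:2]*1000).astype(np.float32)))
E
```

```text
red 26 [ 0.5737 -0.0916  0.1459] [0.332 0.139 1.222] [266 175] [303 192]
grn 9 [ 0.6564 -0.1288  0.0225] [0.014 0.019 0.007] [295 173] [300 176]<stdin>:11: RuntimeWarning: Mean of empty slice.
  ret = um.true_divide(
Traceback (most recent call last):
ValueError: zero-size array to reduction operation maximum which has no identity
```

View pics/top0c.png

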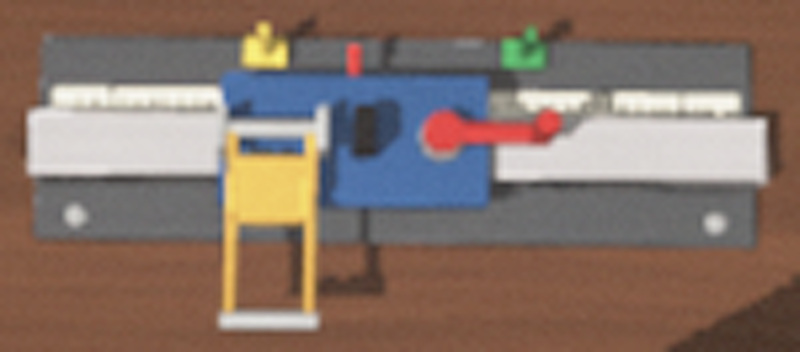

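View pics/side0c.png

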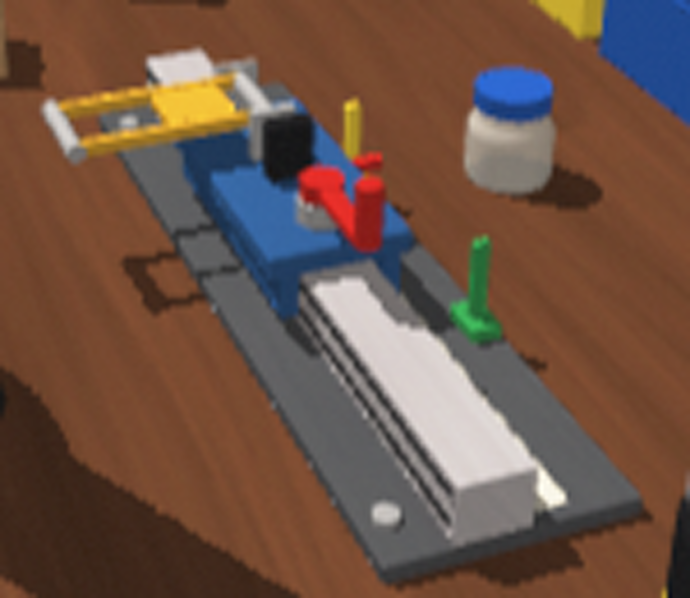

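```bash
python3 - <<'E'
from h import *
o=lambda x,y,u0,v0,s:((x+.5)/s-.5+u0,(y+.5)/s-.5+v0)
t=lambda x,y,z:at_z("top",*o(x,y,200,165,5.33),z)
s=lambda x,y,z:at_z("side",*o(x,y,210,165,4.6),z)
A,B=t(28,141.5,.05),t(768,150,.05); yr=(A-B)/np.linalg.norm(A-B); print("len",np.linalg.norm(A-B))
a,b=t(45,36,.012),t(748,44,.012); e=(a-b)/np.linalg.norm(a-b); print("plate far edge",np.linalg.norm(a-b),e,yr)
y2=(yr+e)[:2]; y2/=np.linalg.norm(y2); x2=np.array([y2[1],-y2[0]]); O=(A+B)[:2]/2
print("O",O,"yaw",np.arctan2(x2[1],x2[0]))
loc=lambda P:((P[:2]-O)@x2,(P[:2]-O)@y2)
for n,P in dict(yfoot=t(265,52,.022),gfoot=t(523,52,.022),ptip=t(354,44,.063),grip_top=t(365,119,.109),knob=t(549,120,.128),pivot=t(441,130,.114),bar=t(269,321,.094),barL=t(220,321,.094),barR=t(318,321,.094),carr_r=t(490,140,.069),carr_l=t(222,72,.069),
  s_knob=s(369,184,.128),s_yfin72=s(351,102,.072),s_gfin72=s(481,240,.072),s_gfin82=s(481,240,.082),s_bar=s(63,130,.094),s_pivot=s(322,182,.11),s_grip=s(290,122,.109),s_jarfoot=s(512,180,0),ring_far=t(0,0,0)).items(): print(n,P.round(4),np.round(loc(P),4))
E
```

```text
len 0.5005775367602125
plate far edge 0.49604344468092076 [-0.01783131  0.99984101  0.        ] [-0.01766785  0.99984391  0.        ]
O [ 0.5816904  -0.04833971] yaw 0.017750509197713826
yfoot [0.6522 0.045  0.022 ] [0.0722 0.0921]
gfoot [ 0.6576 -0.1353  0.022 ] [ 0.0743 -0.0883]
ptip [ 0.6485 -0.0166  0.063 ] [0.0673 0.0306]
grip_top [ 0.5857 -0.0245  0.109 ] [0.0044 0.0238]
knob [ 0.584  -0.1411  0.128 ] [ 0.0007 -0.0928]
pivot [ 0.5787 -0.0734  0.114 ] [-0.0034 -0.025 ]
bar [0.4548 0.0334 0.094 ] [-0.1254  0.0839]
barL [0.4539 0.0647 0.094 ] [-0.1258  0.1153]
barR [0.4557 0.002  0.094 ] [-0.1251  0.0526]
carr_r [ 0.5832 -0.1088  0.069 ] [ 0.0005 -0.0605]
carr_l [0.6247 0.0716 0.069 ] [0.0451 0.1191]
s_knob [ 0.584  -0.1401  0.128 ] [ 0.0007 -0.0918]
s_yfin72 [0.6547 0.0499 0.072 ] [0.0747 0.0969]
s_gfin72 [ 0.6584 -0.1325  0.072 ] [ 0.0752 -0.0855]
s_gfin82 [ 0.6507 -0.1465  0.082 ] [ 0.0672 -0.0994]
s_bar [0.4568 0.0374 0.094 ] [-0.1233  0.0879]
s_pivot [ 0.5728 -0.1011  0.11  ] [-0.0098 -0.0526]
s_grip [ 0.5819 -0.0267  0.109 ] [0.0006 0.0216]
s_jarfoot [0.7692 0.0307 0.    ] [0.1889 0.0757]
ring_far [0.691  0.2366 0.    ] [0.1144 0.283 ]
```

```bash
cat >> h.py <<'E'
O=np.array([0.5817,-0.0483]); YAW=0.01775
c_,s_=np.cos(YAW),np.sin(YAW)
def W(x,y,z): return [O[0]+c_*x-s_*y, O[1]+s_*x+c_*y, z]
def L(P): d=np.asarray(P)[:2]-O; return np.array([c_*d[0]+s_*d[1],-s_*d[0]+c_*d[1],P[2]])
def ori(a): return [np.pi,0,YAW+a]      # a=0: jaws along rail y; pi/2: along rail x
def st(m=""):
    s=manip.state(); print(m,"t%.1f"%s["t"],"loc",L(s["ee_pos"]).round(4),"F",s["force"].round(1),"open",s["opening"].round(4)); return s
E
python3 - <<'E'
from h import *
d=np.load("pics/top0.npz")["d"]
for u,v in((440,225),(480,240),(420,190),(500,215)): print(at_d("top",u,v,d[v,u]).round(3))
Z=[(480,240),(440,225)]
h=max(at_d("top",u,v,d[v,u])[2] for u,v in Z)
print(manip.inverse_kinematics(W(.0005,-.0923,.42),ori(np.pi/2)),manip.inverse_kinematics([.146,-.634,.42],[np.pi,0,.226]))
if h<.36:
    P=manip.state()["ee_pos"]; manip.line_to([P[0],P[1],.42],vel=.3)
    manip.move_to(W(.0005,-.0923,.42),ori(np.pi/2)); manip.grip(.045,4)
    manip.line_to(W(.0005,-.0923,.16),vel=.25); st()
E
```

```text
[ 0.472 -0.611  0.101]
[ 0.409 -0.639  0.267]
[ 0.617 -0.599 -0.003]
[ 0.485 -0.71   0.26 ]
[-0.42490186  0.04134848  1.43402768  0.          1.6662165  -0.44265186] [-1.51840693  0.16311615  1.30315432  0.          1.67532218 -0.1736106 ]Traceback (most recent call last):
  File "<stdin>", line 10, in <module>
  File "h.py", line 21, in st
    s=manip.state(); print(m,"t%.1f"%s["t"],"loc",L(s["ee_pos"]).round(4),"F",s["force"].round(1),"open",s["opening"].round(4)); return s
                                                                                                         ^^^^^^^^^^^^^^^^^^
AttributeError: 'float' object has no attribute 'round'
```

```bash
sed -i 's/s\["opening"\].round(4)/round(s["opening"],4)/' h.py; python3 - <<'E'
from h import *
st(); crop("side",210,140,170,150,4.6,"side1")
E
```

```text
t5.3 loc [ 0.0015 -0.0927  0.1617] F [0.5 0.5 0.1] open 0.0453
```

View pics/side1.png

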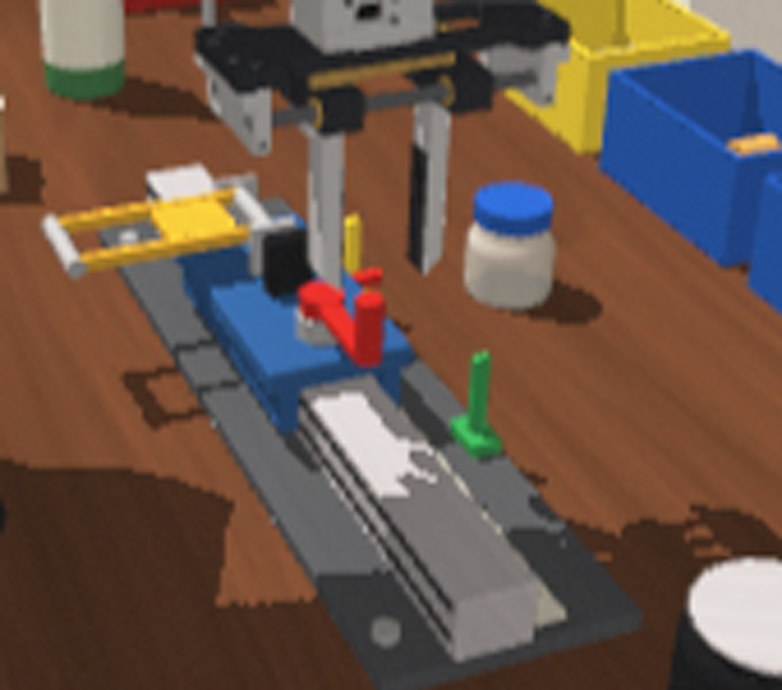

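The open fingers, at (325,270) and (425,265), straddle the knob at (369,330). The jar is well clear. Next I grip the knob and swing the lever out.

```bash
cat >> h.py <<'E'
def lever(px,py,a0,a1,n=6):
    for a in np.linspace(a0,a1,n+1)[1:]:
        manip.line_to(W(px-.065*np.sin(a),py-.065*np.cos(a),.114),ori(np.pi/2-a),vel=.06)
E
python3 - <<'E'
from h import *
manip.line_to(W(.0005,-.0923,.114),vel=.15); manip.grip(.0,4); st("gripped")
lever(.0005,-.0273,0,1.52); st("open")
manip.grip(.045); P=manip.state()["ee_pos"]; manip.line_to([P[0],P[1],.18],vel=.25)
crop("side",210,140,170,150,4.6,"side2"); st()
E
```

```text
gripped t6.4 loc [-1.000e-04 -9.250e-02  1.144e-01] F [-4.7 -0.5  5.1] open 0.0156
open t9.0 loc [-0.0642 -0.0307  0.114 ] F [-0.4 -0.3  4. ] open 0.0157
 t10.1 loc [-0.0648 -0.0305  0.1796] F [-0.2  0.5 -0.5] open 0.0447
```

View pics/side2.png

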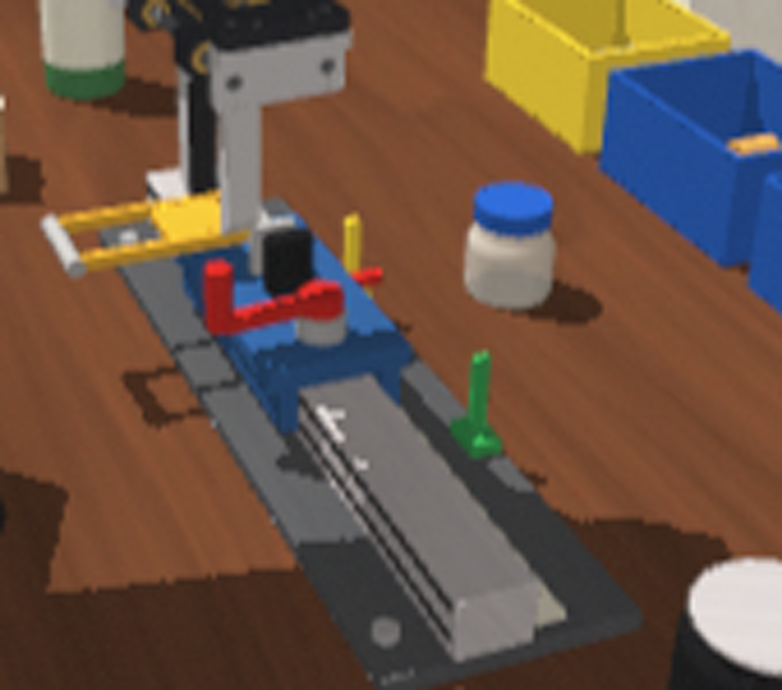

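The lever now points towards the robot, with the knob at (218,295). The carriage has not moved. Next is the slide.

```bash
python3 - <<'E'
from h import *
o=lambda x,y,u0,v0,s:((x+.5)/s-.5+u0,(y+.5)/s-.5+v0)
print("pointer side",L(at_z("side",*o(378,275,210,140,4.6),.063)))
X,Y=.002,.0228
manip.line_to(W(X,Y,.19),ori(np.pi/2),vel=.15); manip.grip(.055,4)
manip.line_to(W(X,Y,.097),vel=.15); st("down"); manip.grip(0,12); st("grip")
x=L(manip.state()["ee_pos"])[0]
manip.line_to(W(x,Y+.063,.097),vel=.04); st("slid"); manip.dwell(.3); st()
manip.grip(.055); P=manip.state()["ee_pos"]; manip.line_to([P[0],P[1],.19],vel=.2)
manip.line_to(W(-.12,-.06,.22),vel=.3)
p,d=crop("top",200,165,150,66,5.33,"top3"); p2,d2=crop("side",210,165,150,130,5.2,"side3"); st()
E
```

```text
pointer side [0.06581952 0.0339012  0.063     ]
down t12.9 loc [0.0027 0.0226 0.0979] F [-0.7 -0.5  0.5] open 0.0552
grip t13.4 loc [-0.0002  0.0227  0.0976] F [-10.7  -0.2   9.6] open 0.0304
slid t15.1 loc [-0.0002  0.0844  0.0976] F [-1.8 -5.1  2.2] open 0.03
 t15.4 loc [-0.0002  0.0844  0.0976] F [-1.1 -5.1  1.2] open 0.0298
 t17.5 loc [-0.1197 -0.059   0.2191] F [ 0.6 -1.  -0.2] open 0.0551
```

View pics/top3.png

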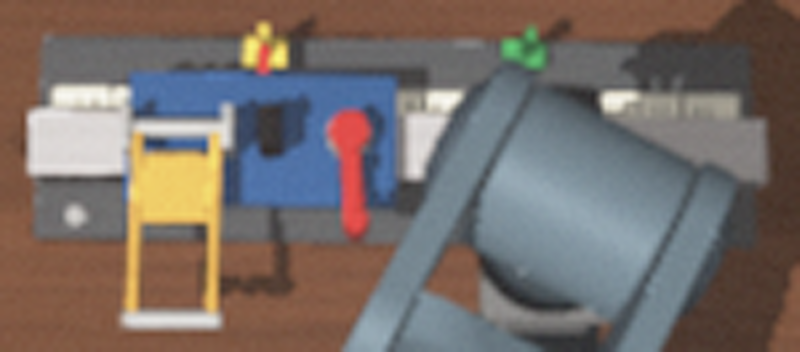

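View pics/side3.png

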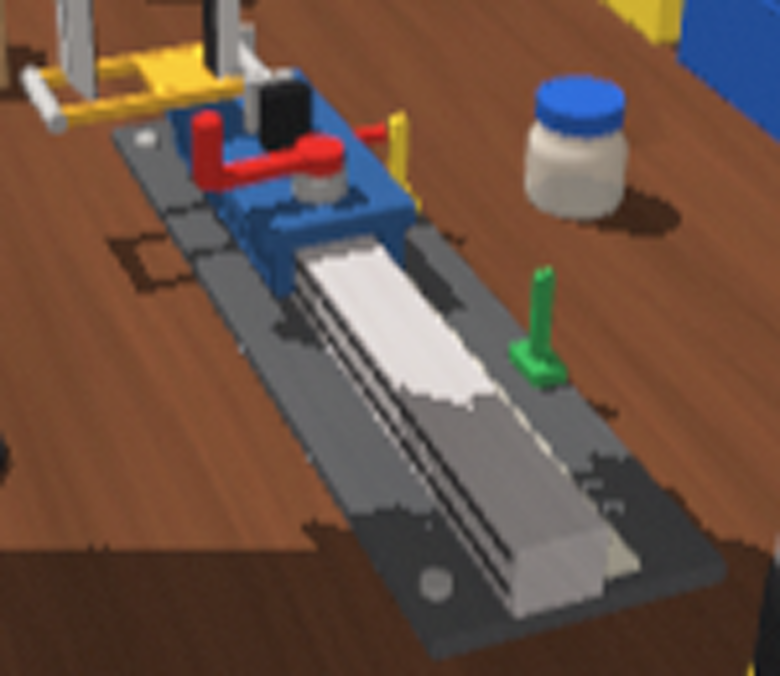

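The red pointer is at (264,50) in the top crop and the yellow fin at (264,30), so they line up. Next is a subpixel check, then locking with a follow-up check.

```bash
python3 - <<'E'
from h import *
o=lambda x,y,u0,v0,s:((x+.5)/s-.5+u0,(y+.5)/s-.5+v0)
t=lambda x,y,z:L(at_z("top",*o(x,y,200,165,5.33),z)).round(4)
print("fin top",t(264,27,.072),"foot",t(265,52,.022),"pointer",t(264,46,.063),"knob",t(354,227,.128),"piv",t(350,132,.114),"bar",t(171,321,.094))
s=lambda x,y,z:L(at_z("side",*o(x,y,210,165,5.2),z)).round(4)
print("side fin",s(399,115,.072),"ptr",s(387,131,.063),"knob",s(207,120,.128),"bar",s(42,98,.094))
E
```

```text
fin top [0.0759 0.0914 0.072 ] foot [0.0722 0.0921 0.022 ] pointer [0.0652 0.0914 0.063 ] knob [-0.0698  0.0306  0.128 ] piv [-0.0054  0.0334  0.114 ] bar [-0.1262  0.1466  0.094 ]
side fin [0.0761 0.0969 0.072 ] ptr [0.0685 0.0965 0.063 ] knob [-0.064   0.0296  0.128 ] bar [-0.1239  0.1512  0.094 ]
```

```bash
python3 - <<'E'
from h import *
px,py=-.0002,.0344
k=lambda z:W(px-.065*np.sin(1.51),py-.065*np.cos(1.51),z)
manip.grip(.042,4); manip.line_to(k(.17),ori(np.pi/2-1.51),vel=.2)
manip.line_to(k(.114),vel=.15); manip.grip(0,4); st("grip")
lever(px,py,1.51,0,6); st("0"); lever(px,py,0,-.06,1); manip.dwell(.2); st("over")
lever(px,py,-.06,0,1)
manip.grip(.042); P=manip.state()["ee_pos"]; manip.line_to([P[0],P[1],.19],vel=.25)
manip.line_to(W(-.125,.0,.23),vel=.3)
p,d=crop("top",200,165,150,66,5.33,"top4"); p2,d2=crop("side",210,165,150,130,5.2,"side4"); st()
E
```

```text
grip t20.7 loc [-0.0647  0.0304  0.1146] F [-1.3  1.4  3.4] open 0.0155
0 t23.2 loc [-0.0008 -0.0304  0.1136] F [0.7 3.5 2.4] open 0.016
over t23.7 loc [ 0.0006 -0.0304  0.1132] F [-8.2  2.2  6.6] open 0.0173
 t25.7 loc [-1.245e-01 -2.000e-04  2.289e-01] F [-0.   0.8 -0.2] open 0.0418
```

View pics/top4.png

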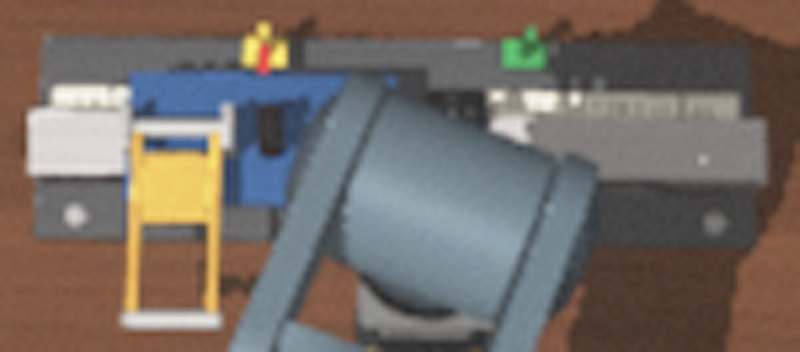

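The pointer at (264,55) still lines up with the yellow fin. I'll regrip the knob, press it lightly against its locked stop and release it there, so that the lever is fully home.

```bash
python3 - <<'E'
from h import *
manip.line_to(W(.0,-.0306,.19),ori(np.pi/2),vel=.3); manip.line_to(W(.0,-.0306,.114),vel=.15)
manip.grip(0,4); st("regrip"); manip.line_to(W(.004,-.0306,.114),vel=.03); manip.dwell(.2); st("pressed")
manip.grip(.042); manip.line_to(W(.004,-.0306,.19),vel=.25)
manip.line_to(W(-.126,.1475,.23),ori(np.pi/2),vel=.3); manip.grip(.045)
p2,d2=crop("side",210,145,150,130,5.2,"side5"); st()
E
```

```text
regrip t27.5 loc [-1.000e-04 -3.080e-02  1.145e-01] F [-3.6 -0.1  4.5] open 0.0161
pressed t27.9 loc [ 0.0026 -0.0307  0.114 ] F [-8.2 -1.3  7.4] open 0.0211
 t30.2 loc [-0.1257  0.1469  0.2297] F [-0.1 -0.6  0.1] open 0.045
```

View pics/side5.png

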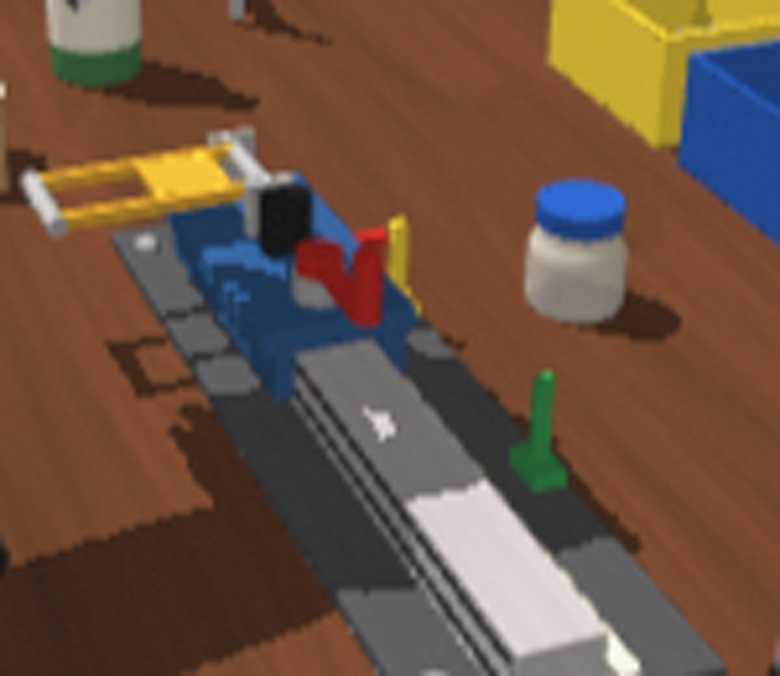

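The lever arm is back along the rail towards -y, with the knob at (369,280), and the carriage is in place. Next I grip the flip bar.

```bash
python3 - <<'E'
from h import *
manip.line_to(W(-.1255,.148,.094),vel=.12); st("down"); s=manip.grip(0,20); s=st("grip")
xb=L(s["ee_pos"])[0]; hx=xb+.125; print("hinge x",hx)
for a in np.linspace(0,.4,4)[1:]:
    manip.line_to(W(hx-.125*np.cos(a),.148,.094+.125*np.sin(a)),vel=.04); s=st("%.2f"%a)
    if np.linalg.norm(s["force"])>30: print("stop"); break
crop("side",200,125,150,130,5.2,"side6")
E
```

```text
down t31.5 loc [-0.1249  0.148   0.0948] F [-0.5 -0.3 -0.2] open 0.045
grip t32.1 loc [-0.1253  0.148   0.0941] F [1.3 1.2 0.5] open 0.0113
hinge x -0.0002516152430156182
0.13 t32.7 loc [-0.1242  0.148   0.1107] F [ 1.9 -0.2 -2.4] open 0.0113
0.27 t33.2 loc [-0.1212  0.148   0.1269] F [-0.9 -1.1 -2.1] open 0.0112
0.40 t33.8 loc [-0.116  0.148  0.143] F [-4.6 -1.1 -0.8] open 0.0111
```

View pics/side6.png

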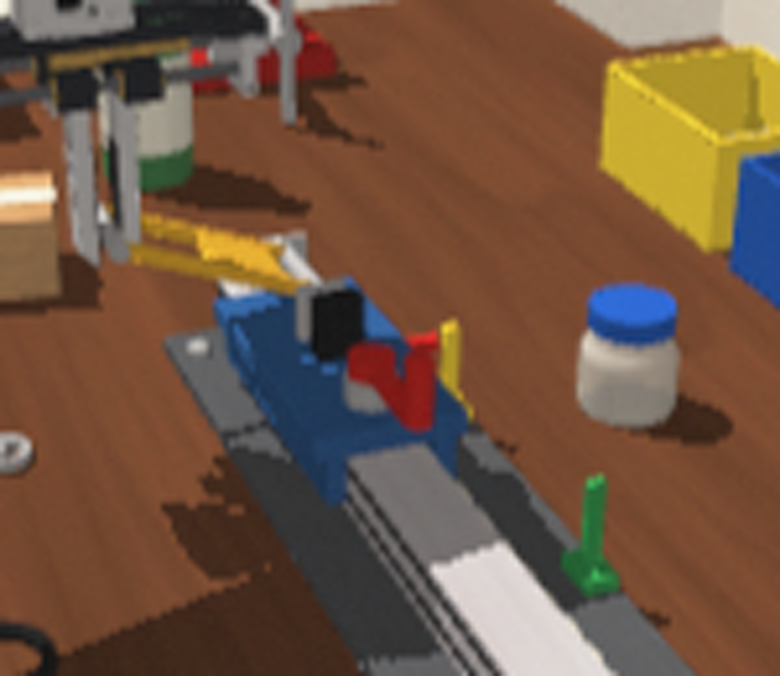

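The bar is held at (120,235) and the stop rises with the fingers. I'll continue to upright.

```bash
python3 - <<'E'
from h import *
hx=-.00025
for a in np.linspace(.4,np.pi/2,9)[1:]:
    manip.line_to(W(hx-.125*np.cos(a),.148,.094+.125*np.sin(a)),vel=.04); s=st("%.2f"%a)
    if np.linalg.norm(s["force"])>30: print("stop"); break
manip.dwell(.5); st("held")
p,d=crop("side",195,95,150,130,5.2,"side7")
E
```

```text
0.55 t34.5 loc [-0.1084  0.148   0.1593] F [-8.8 -2.5  3.4] open 0.0114
0.69 t35.1 loc [-0.0984  0.148   0.1747] F [-14.3  -2.2   7.3] open 0.0114
0.84 t35.7 loc [-0.0856  0.148   0.1895] F [-17.6  -2.   14.5] open 0.0112
0.99 t36.3 loc [-0.0688  0.148   0.202 ] F [-11.3  -1.1  12.7] open 0.011
1.13 t36.9 loc [-0.052   0.148   0.2104] F [-5.2 -1.4  8.9] open 0.0116
1.28 t37.5 loc [-0.0351  0.148   0.2159] F [-3.8 -1.7  8.2] open 0.0114
1.42 t38.1 loc [-0.0175  0.148   0.2188] F [-2.  -1.   6.5] open 0.0112
1.57 t38.7 loc [1.000e-04 1.480e-01 2.192e-01] F [-0.6 -1.8  4.8] open 0.0112
held t39.2 loc [-2.000e-04  1.480e-01  2.192e-01] F [-0.7 -0.1  5.6] open 0.0112
```

View pics/side7.png

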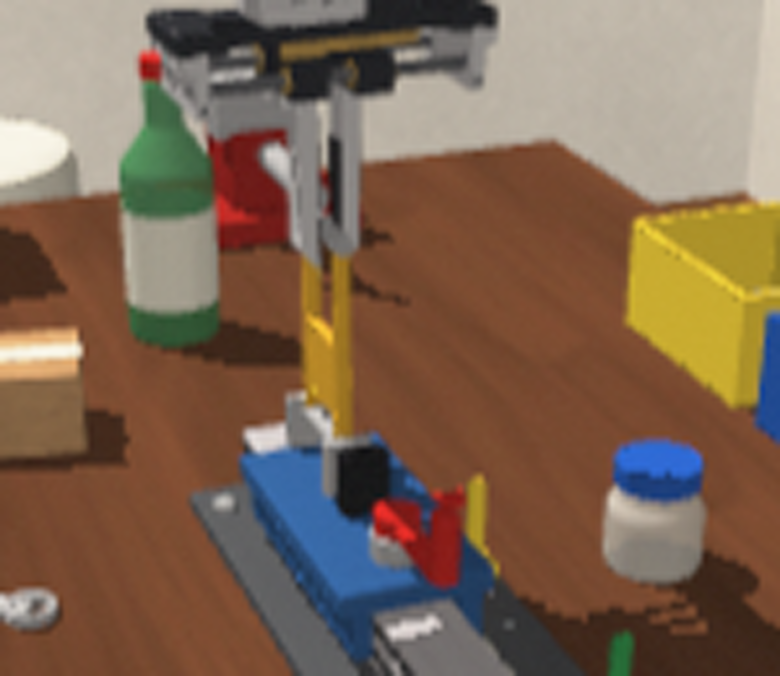

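```bash
python3 - <<'E'
from h import *
a=cv2.imread("pics/side5.png"); b=cv2.imread("pics/side7.png") # pointer+fin patch shift, crops offset (15,-50) px... expected (-10,+50)... in image px
r=cv2.matchTemplate(b,a[215:320,350:420],cv2.TM_CCOEFF_NORMED); _,m,_,l=cv2.minMaxLoc(r); print("patch shift px",(l[0]-350)/5.2,(l[1]-215)/5.2,"expected 15,50 score",m)
st("before"); manip.job_done(); st("after")
E
```

```text
patch shift px 15.0 50.0 expected 15,50 score 0.953798234462738
before t39.3 loc [-2.000e-04  1.480e-01  2.192e-01] F [-0.7 -1.3  6.1] open 0.0111
the job is handed in; nothing more can be done
the job is handed in; nothing more can be done
```

The length stop is set and locked at the yellow marker. The flip stop stands upright, still held by its bar, and I handed the job in at about 39 s.

- **Carriage:** I swung the lever out and slid the carriage about 62 mm. Before locking, the pointer and the yellow fin agreed to within 1 mm along the rail in both cameras. An image comparison at the end showed the pointer and fin had not moved during the flip.
- **Lever:** I swung it back and pressed it lightly against its stop. The side view shows its arm pointing along the rail. I did not measure the exact angle; my first return may have left it about 0.01 rad open, which is why I gripped it again and pressed it home.
- **Flip stop:** I gripped it by the bar with 20 N and raised it slowly to upright. The grasp point ended level with the hinge across the rail to within 1 mm, at 219 mm height. The sideways force was under 1 N, as expected at the balance point.
- **Force during the swing:** It rose to about 23 N partway up, probably because the bar was sticking in the fingers. It fell to about 6 N by the end, well under the limits.
- **Other items:** I touched nothing else on the bench, and nothing looked disturbed in the views taken.

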